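# Stack freshly cut boards with spacer sticks and a weight

### The arm

A 6-joint arm with a two-finger parallel gripper is mounted at the origin on the work surface. World frame = base frame: x ahead of the robot, y to its left, z up, the work surface at z = 0. Lengths are in mm, angles in rad, forces in N, time in s.
With the tool pointing down it reaches from about 300 to 775 mm from the base axis. Payload 14.6 kg.
Tool frame: the origin (TCP) lies between the finger pads; the fingertips stand manip.tip_reach ahead of it and the grasp point (between the pads) lies 5 mm behind it (manip.tip_reach is the distance from the TCP to the fingertips, in mm); z points along the fingers, y is the line along which they close (so a half turn about z gives the same grasp; the last joint's range is limited). The gripper opens to 94 mm and grips with 3 to 60 N. Pads are 16 mm wide; open, the fingers measure 119 mm over their backs; the gripper's body (75 mm by 177 mm) begins 78 mm behind the grasp point.
Start: joints at [-1.417, 0.3, 1.521, -0, 1.321, -0.067], TCP at [120.449, -536.639, 219.446] pointing down, gripper open.
Joint ranges: [-3.03, 3.03], [-0.79, 2.21], [0.23, 2.52], [-1.04, 4.18], [0, 3.07], [-2.55, 2.55]. Speed limits (rad/s): [2.22, 2.22, 2.57, 3.14, 3.14, 3.14].

### API

Orientations are given as [roll, pitch, yaw] about the fixed x, y, z axes, in that order (R = Rz(yaw) Ry(pitch) Rx(roll)).
In Python, from cell import manip gives the robot as it stands. The module is installed in compiled form; this text tells all that it offers.
- The arm moves only by the shell command python3 -m creep 'ROWS' [FORCE]. ROWS is JSON, a list of rows, each a list of 3 entries, a list of its own where there are three numbers: the opening, from -1 (shut) to 1 (fully open), then the shift along the tool's x, y, z in cm, then the turn about the tool's z in units of 5 degrees (1.0 is 5 degrees). In form: [[grip, [tx, ty, tz], roll], ...]. A call has 1 to 12 rows; each row is the pose to reach, as a shift and turn from the pose commanded when the call began, along the tool's axes at that moment; what a row does not reach only later rows make up. A row lasts 1/10 s, in which the tool goes at most 50 mm and 8.59 degrees, less where a joint would pass 70% of its speed; a pose out of reach is approached as far as the arm can. A call with a gripper value outside its range is refused whole. The fingers move at their own pace and stop on an object; FORCE is the grip in N (left out, the last holds). Time passes only in rows, so rows that repeat a pose let the fingers close. It gives the time, the measured TCP pose, the force, the opening and the grip force at its end, in the units of the state.
- manip.read_state(): the state, without advancing time (a new reading comes with each control period).
- manip.camera(name): name is "side" or "top"; returns the picture (384x512x3 uint8, red, green, blue); there is no depth.
- manip.camera_params(name): a dict with "fovy" (degrees; the focal length in pixels is half the picture's height over the tangent of half this angle, whatever the lens; pixels are square), "cx", "cy" (the principal point, pixels), "origin" and "attitude" of the camera in the world. Camera axes: x right, y down, z forward; pixel columns grow to the right and rows downward; lengths in mm; the calibration is good to about 2 mm. A picture is of the moment at which its call begins. camera_params takes no time and is no camera call.
- manip.sign_off(): hands the job in; it is judged then, once.
The state is a dict: "clock": time; "joints": joint angles; "qd": joint speeds; "effort": joint torques, N m; "eef_pos": TCP position; "eef_rot": TCP orientation; "wrist_force": force on the tool from outside, world axes, zero at the start; "moment": the same for the moment, N m; "finger_gap": finger opening in mm; "finger_force": force on a finger pad.
Only numpy, scipy, OpenCV 4.12 (cv2) and the standard library are available. Lean on these libraries where they do the work, as an engineer would, in place of code of your own. Each camera call takes 0.05 s, during which the arm holds its last target. There are 200 camera calls.

### The job

Stack the cut boards on the little wooden pallet so they stay flat: first the long board, centred and lying lengthwise on the pallet, then the two square sticks across it, one centred straight above each of the pallet's two end slats, then the short board on the sticks, centred over the long board and parallel to it, and last the steel weight upright on the middle of the short board. Leave the tape measure, the glue bottle and the hammer where they are.

Things in the scene. Friction and masses are not known exactly. Their poses are not given: they have to be found in the camera images.
- pallet: Low fixed wooden pallet, 220 long (its x) x 110 wide (its y) x 24 high (all sizes in mm): two dark runners along x, on them three lighter cross slats running along y, each 24 wide and 110 long, centred at x = -55, 0 and +55 (the end slats are those at x = -55 and +55). Slat tops are 24 above the table. Origin at the centre of its underside, z up. It is the same turned half round.
- long_board: Loose pale wooden board, 220 (its x) x 56 (y) x 18 thick (z), lying flat, the longer of the two boards. Origin at the centre of its underside.
- short_board: Loose pale wooden board, 160 (its x) x 56 (y) x 18 thick (z), lying flat, the shorter of the two boards. Origin at the centre of its underside.
- stick_a: Loose pale wooden square stick, 100 (its x) x 20 (y) x 20 (z), lying flat. Origin at the centre of its underside. The two sticks are alike and either may go on either end.
- stick_b: The other loose square stick, exactly like stick_a: 100 (its x) x 20 x 20. Origin at the centre of its underside.
- weight: Dark steel weight, about 0.6 kg, standing upright: round disc 60 in diameter and 25 high with a round knob on top, 26 in diameter and 30 high (overall 55 high). Origin at the centre of its underside, z up along the knob.
- tape: Bystander: yellow tape measure, 70 x 62 x 36 high, lying flat among the parts, loose. Origin at the centre of its underside. Leave it alone.
- glue: Bystander: white glue bottle, 60 in diameter, 150 high, standing loose beyond the parts, to the left. Origin at the centre of its underside. Leave it alone.
- hammer: Bystander: loose hammer lying at the far side of the bench, handle along its x. Origin near its middle. Leave it alone.
Not all that is in view belongs to the job. Leave any purple or turquoise look-alike of the long_board alone. What is shaped like the stick_b but orange or purple is not meant.

How it is judged (in metres and radians):
On the way, in this order (a step that is already met when the one before it is completed fails the run):
1. the long board lies centred and lengthwise on the pallet (x of long_board in the frame of pallet between -0.015 and 0.015 m and y of long_board in the frame of pallet between -0.015 and 0.015 m and z of long_board in the frame of pallet between 0.019 and 0.029 m and angle between the x axis of long_board and the x axis of pallet, either way round below 0.2 rad and linear speed of long_board below 0.02 m/s), for 0.2 s.
2. the two sticks lie across the long board, one above each end slat (all of step 1 and (((x of stick_a in the frame of pallet between -0.069 and -0.041 m and y of stick_a in the frame of pallet between -0.02 and 0.02 m and z of stick_a in the frame of pallet between 0.037 and 0.047 m and angle between the x axis of stick_a and the y axis of pallet, either way round below 0.2 rad and linear speed of stick_a below 0.02 m/s) and (x of stick_b in the frame of pallet between 0.041 and 0.069 m and y of stick_b in the frame of pallet between -0.02 and 0.02 m and z of stick_b in the frame of pallet between 0.037 and 0.047 m and angle between the x axis of stick_b and the y axis of pallet, either way round below 0.2 rad and linear speed of stick_b below 0.02 m/s)) or ((x of stick_b in the frame of pallet between -0.069 and -0.041 m and y of stick_b in the frame of pallet between -0.02 and 0.02 m and z of stick_b in the frame of pallet between 0.037 and 0.047 m and angle between the x axis of stick_b and the y axis of pallet, either way round below 0.2 rad and linear speed of stick_b below 0.02 m/s) and (x of stick_a in the frame of pallet between 0.041 and 0.069 m and y of stick_a in the frame of pallet between -0.02 and 0.02 m and z of stick_a in the frame of pallet between 0.037 and 0.047 m and angle between the x axis of stick_a and the y axis of pallet, either way round below 0.2 rad and linear speed of stick_a below 0.02 m/s)))), for 0.2 s.
3. the short board lies on both sticks, centred over the pallet and along it (all of step 2 and x of short_board in the frame of pallet between -0.015 and 0.015 m and y of short_board in the frame of pallet between -0.015 and 0.015 m and z of short_board in the frame of pallet between 0.057 and 0.067 m and angle between the x axis of short_board and the x axis of pallet, either way round below 0.2 rad and linear speed of short_board below 0.02 m/s), for 0.2 s.
At the end, for the whole second after the job is handed in: At rest on the pallet: both boards centred within 15 mm and lengthwise, a stick across over each end slat (14 mm along, 20 mm across), all within 0.2 rad and stacked in order to 5 mm in height; weight upright within 18 mm of the short board's centre (all of step 3 and horizontal distance between weight and short_board below 0.018 m and z of weight in the frame of pallet between 0.075 and 0.085 m and angle between weight's own z axis and vertical below 0.1 rad and linear speed of weight below 0.02 m/s); the robot touches nothing.
It fails at once if the tape measure is shifted by more than 30 mm (distance of tape from where it was at the start of the episode above 0.03 m).
It fails at once if the glue bottle is shifted by more than 30 mm (distance of glue from where it was at the start of the episode above 0.03 m).
It fails at once if the hammer is shifted by more than 30 mm (distance of hammer from where it was at the start of the episode above 0.03 m).
It also fails if it takes over 136 s, if anything falls off the work surface, if the arm or the gripper's body presses on something with over 40 N, if the wrist force passes 120 N, or if a joint passes its speed limit or range.

## Working session

There is one attempt and no reset: what is moved stays moved. The work goes in short steps, Python scripts to look and compute and a shell command to move; the robot and the scene stay as the last step left them, time stands still between calls to the robot, and variables do not carry over. Pictures are saved under pics/ and viewed, at most 14 in all, crops included, and the job is handed in when it is done.

```bash
mkdir -p pics
python3 - <<'E'
from cell import manip
import cv2
for n in("top","side"):
    cv2.imwrite(f"pics/{n}0.png",cv2.cvtColor(manip.camera(n),cv2.COLOR_RGB2BGR)); print(manip.camera_params(n))
print(manip.read_state(),manip.tip_reach)
E
```

```text
{'fovy': 53.013488016790895, 'cx': 257.77112637839485, 'cy': 189.80093253350054, 'origin': array([ 374.15779466,   85.20220492, 1039.92955633]), 'attitude': array([-3.01496881, -0.02205894, -1.58356962])}
{'fovy': 52.64090646139826, 'cx': 249.46443029191627, 'cy': 183.4279869283614, 'origin': array([ 463.04606677, -916.52113852,  603.67677609]), 'attitude': array([-2.09134768,  0.02395398, -0.0740961 ])}
{'clock': 0.1, 'joints': array([-1.41660925e+00,  3.00449272e-01,  1.52151004e+00, -9.15050884e-06,
        1.32071294e+00, -6.65781842e-02]), 'qd': array([-0.00024455, -0.00156451, -0.00360691,  0.00052203,  0.00144921,
       -0.00133294]), 'effort': array([ 2.81865832e-03, -5.32640040e+01, -3.53282654e+01,  7.09784939e-02,
        2.34865886e-02, -5.13424959e-05]), 'eef_pos': array([ 120.40953179, -536.43073811,  218.92834859]), 'eef_rot': array([-3.14051486e+00, -6.29807881e-05,  2.20767494e-01]), 'wrist_force': array([ 0.63572014, -0.68310185,  0.7392478 ]), 'moment': array([-0.00870451,  0.04197172,  0.00756762]), 'finger_force': 0.0, 'finger_gap': 94.12727468412855} 14.0
```

View pics/top0.png

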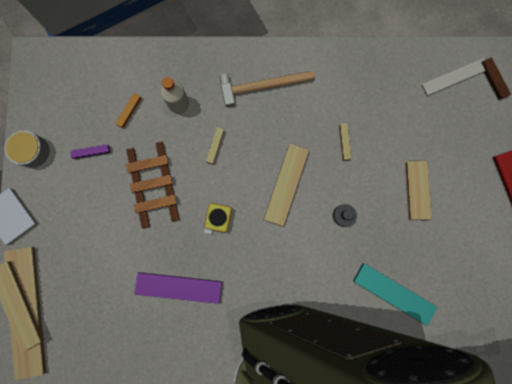

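View pics/side0.png

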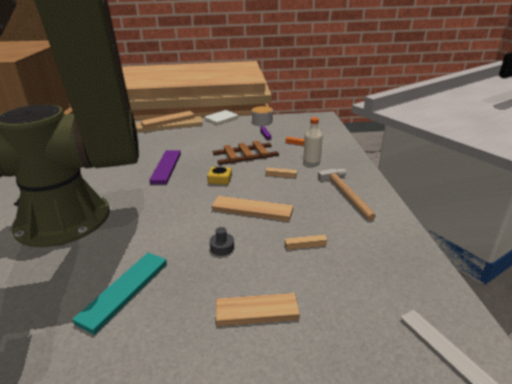

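```bash
cat > vis.py <<'E'
from cell import manip
import cv2, numpy as np
from scipy.spatial.transform import Rotation as R
from scipy.optimize import least_squares
def proj(name,P):
    c=manip.camera_params(name); f=192/np.tan(np.radians(c["fovy"]/2))
    q=(np.atleast_2d(P)-c["origin"])@R.from_euler("xyz",c["attitude"]).as_matrix()
    return q[:,:2]/q[:,2:]*f+[c["cx"],c["cy"]]
def mask(img,seed,tol):
    # region around the seed with saturation differing from the grey bench
    s=cv2.cvtColor(img,cv2.COLOR_RGB2HSV)[...,1]
    m=(s>tol).astype(np.uint8)
    n,l=cv2.connectedComponents(m,connectivity=4)
    return (l==l[seed[1],seed[0]]).astype(np.uint8)
def contour(m):
    return max(cv2.findContours(cv2.resize(m,None,fx=4,fy=4,interpolation=cv2.INTER_LINEAR_EXACT) if 0 else m,cv2.RETR_EXTERNAL,cv2.CHAIN_APPROX_NONE)[0],key=len)[:,0].astype(float)
def box(x,y,yaw,ztop,L,W,H):
    u=np.array([[a*L/2,b*W/2,h] for a in(-1,1) for b in(-1,1) for h in(0,-H)])
    c,s=np.cos(yaw),np.sin(yaw)
    return np.c_[x+c*u[:,0]-s*u[:,1],y+s*u[:,0]+c*u[:,1],ztop+u[:,2]]
def hull(name,B): return cv2.convexHull(proj(name,B).astype(np.float32))
def ray(name,uv,z):
    c=manip.camera_params(name); f=192/np.tan(np.radians(c["fovy"]/2))
    d=R.from_euler("xyz",c["attitude"]).as_matrix()@[(uv[0]-c["cx"])/f,(uv[1]-c["cy"])/f,1]
    return c["origin"]+d*(z-c["origin"][2])/d[2]
def fit(cons,size,x0,freez=True):
    def res(p):
        r=[]
        for n,C in cons.items():
            h=hull(n,box(p[0],p[1],p[2],p[3],*size))
            r+= [cv2.pointPolygonTest(h,tuple(map(float,q)),True)-0.5 for q in C]
        return np.array(r)
    return least_squares(res,x0,x_scale=[5,5,.05,5],diff_step=1e-4,loss="soft_l1")
E
python3 - <<'E'
from vis import *
I={n:manip.camera(n) for n in("top","side")}
O={"long":((287,185),(252,209),(220,56,18)),"short":((419,190),(258,312),(160,56,18)),
"stA":((215,146),(281,173),(100,20,20)),"stB":((346,141),(306,243),(100,20,20)),
"slat1":((148,164),None,(110,24,10)),"slat2":((152,185),None,(110,24,10)),"slat3":((156,204),None,(110,24,10))}
V=[np.hstack([I["top"],I["side"]]).copy()]
for k,(t,s,size) in O.items():
    cons={}
    for n,sd in(("top",t),("side",s)):
        if sd is None: continue
        m=mask(I[n],sd,75 if "slat" not in k else 110); cons[n]=contour(m)
    (cx,cy),(w,h),a=cv2.minAreaRect(cons["top"].astype(np.float32))
    b=cv2.boxPoints(((cx,cy),(w,h),a)); e=max((b[1]-b[0],b[2]-b[1]),key=np.linalg.norm)
    z=size[2] if "slat" not in k else 24
    p=ray("top",(cx,cy),z); q=ray("top",(cx+e[0],cy+e[1]),z)-p
    x0=[p[0],p[1],np.arctan2(q[1],q[0]),z]
    r=fit(cons,size,x0) if s else None
    print(k,{n:len(c) for n,c in cons.items()},np.round(x0,2), (np.round(r.x,3),"rms",np.sqrt(np.mean(r.fun**2)).round(2)) if r else (w,h))
for n,uv in(("top",(346,212)),("side",(221,234))):
    for z in (0,55): print("weight knob",n,z,ray(n,uv,z).round(1))
for n in I:
    m=I[n].max(2)<60; print(n, m.sum())
for y in range(203,230,2): print(I["top"][y,328:364].max(1).tolist() if 0 else I["top"][y,328:366,1].tolist())
E
```

```text
long {'top': 185, 'side': 178} [ 5.1718e+02 -1.4870e+01 -3.4000e-01  1.8000e+01] (array([ 5.2029e+02, -1.6534e+01, -3.4800e-01,  1.8581e+01]), 'rms', np.float64(0.48))
short {'top': 151, 'side': 210} [ 498.72 -372.1     3.14   18.  ] (array([ 501.858, -375.763,    3.143,   16.894]), 'rms', np.float64(0.73))
stA {'top': 77, 'side': 72} [ 6.2440e+02  1.7559e+02 -3.1000e-01  2.0000e+01] (array([ 6.29954e+02,  1.75943e+02, -2.86000e-01,  2.07970e+01]), 'rms', np.float64(0.78))
stB {'top': 81, 'side': 98} [ 633.72 -177.39   -3.07   20.  ] (array([ 639.384, -180.102,   -3.084,   19.002]), 'rms', np.float64(0.7))
slat1 {'top': 282} [519.35 343.88  -2.92  24.  ] (79.674560546875, 41.97463607788086)
slat2 {'top': 282} [519.35 343.88  -2.92  24.  ] (79.674560546875, 41.97463607788086)
slat3 {'top': 282} [519.35 343.88  -2.92  24.  ] (79.674560546875, 41.97463607788086)
weight knob top 0 [ 443.1 -178.5    0. ]
weight knob top 55 [ 439.4 -164.5   55. ]
weight knob side 0 [ 435.  -115.8    0. ]
weight knob side 55 [ 437.6 -188.8   55. ]
top 19825
side 24011
[118, 120, 120, 120, 121, 121, 124, 126
[... 1702 characters left out ...]
117, 113, 92, 64, 45, 48, 59, 65, 68, 67, 68, 66, 67, 67, 68, 67, 67, 66, 68, 69, 77, 95, 104, 113, 118, 120, 118, 118, 117, 116, 116, 119, 119]
[120, 121, 124, 125, 123, 122, 123, 123, 118, 106, 86, 64, 53, 50, 54, 58, 62, 63, 65, 66, 66, 67, 72, 80, 95, 103, 111, 116, 115, 116, 116, 115, 115, 116, 119, 119, 122, 120]
[119, 120, 124, 126, 125, 122, 121, 122, 122, 121, 119, 119, 113, 104, 99, 99, 100, 102, 102, 105, 104, 104, 107, 112, 116, 117, 120, 119, 119, 119, 118, 116, 115, 116, 118, 117, 115, 115]
[118, 120, 121, 123, 123, 122, 118, 118, 118, 119, 122, 122, 124, 126, 126, 124, 120, 119, 119, 120, 118, 120, 117, 118, 119, 120, 119, 118, 119, 118, 117, 114, 115, 118, 119, 118, 117, 116]
```

```bash
python3 - <<'E'
from vis import *
I={n:manip.camera(n) for n in("top","side")}
O={"long":((287,185),(252,209),(220,56,18),[520,-16.5,-.348]),"short":((419,190),(258,312),(160,56,18),[502,-376,3.143]),
"stA":((215,146),(281,173),(100,20,20),[630,176,-.286]),"stB":((346,141),(306,243),(100,20,20),[639,-180,-3.084])}
for k,(t,s,size,x0) in O.items():
    for n,sd in(("top",t),("side",s)):
        C=contour(mask(I[n],sd,75))
        f=lambda p:np.array([cv2.pointPolygonTest(hull(n,box(*p,size[2],*size)),tuple(map(float,q)),True)-.5 for q in C])
        r=least_squares(f,x0,x_scale=[5,5,.05],diff_step=1e-4,loss="soft_l1"); print(k,n,r.x.round(3),np.sqrt(np.mean(r.fun**2)).round(2))
# pallet slats: hue/value
a=I["top"][135:235,118:190]; b=I["side"][135:170,205:285]
for im,nm in((a,"a"),(b,"b")):cv2.imwrite(f"pics/{nm}.png",cv2.cvtColor(cv2.resize(im,None,fx=5,fy=5,interpolation=0),cv2.COLOR_RGB2BGR))
h=cv2.cvtColor(I["top"],cv2.COLOR_RGB2HSV)
slm={"top":None,"side":None}
for n,(x0,y0,x1,y1) in(("top",(118,135,190,235)),("side",(205,135,285,170))):
    im=I[n]; hs=cv2.cvtColor(im,cv2.COLOR_RGB2HSV); m=((hs[...,1]>110)&(im[...,0]>115)).astype(np.uint8)
    k,l,st,ce=cv2.connectedComponentsWithStats(m[y0:y1,x0:x1],connectivity=4)
    for i in range(1,k):
        if st[i,4]>40: 
            uv=ce[i]+[x0,y0]; print(n,st[i].tolist(),uv.round(1),ray(n,uv,24).round(1))
# weight: disc dark blob
for n,(x0,y0,x1,y1) in(("top",(325,198,366,232)),("side",(203,222,242,260))):
    m=(I[n][y0:y1,x0:x1,1]<88).astype(np.uint8); c=max(cv2.findContours(m,0,1)[0],key=len)
    e=cv2.fitEllipse(c); print("w",n,np.array(e[0])+[x0,y0],e[1],ray(n,np.array(e[0])+[x0,y0],12).round(1),cv2.boundingRect(c))
E
ls pics
```

```text
side0.png
top0.pngTraceback (most recent call last):
  File "<stdin>", line 9, in <module>
    return func(*args, **kwargs)
    result = trf(vector_fun.fun, vector_fun.jac, x0, f0, J0, lb, ub, ftol, xtol,
                 gtol, max_nfev, x_scale, loss_function, tr_solver,
                 tr_options.copy(), verbose, callback=callback_wrapped)
    return trf_no_bounds(
        fun, jac, x0, f0, J0, ftol, xtol, gtol, max_nfev, x_scale,
        loss_function, tr_solver, tr_options, verbose, callback=callback)
    J = jac(x)
    self._update_jac()
    ~~~~~~~~~~~~~~~~^^
    self.J = self.jac_wrapped(xp_copy(self.x), f0=self.f)
             ~~~~~~~~~~~~~~~~^^^^^^^^^^^^^^^^^^^^^^^^^^^^
    J, dct = approx_derivative(
             ~~~~~~~~~~~~~~~~~^
        self.fun,
        ^^^^^^^^^
    ...<2 lines>...
        **self.finite_diff_options,
        ^^^^^^^^^^^^^^^^^^^^^^^^^^^
    )
    ^
    J, _nfev = _dense_difference(fun_wrapped, x0, f0, h,
               ~~~~~~~~~~~~~~~~~^^^^^^^^^^^^^^^^^^^^^^^^
                             use_one_sided, method,
                             ^^^^^^^^^^^^^^^^^^^^^^
                             mf)
                             ^^^
    df = [f_eval - f0 for f_eval in f_evals]
                                    ^^^^^^^
    f = np.atleast_1d(self.fun(x, *self.args, **self.kwargs))
                      ~~~~~~~~^^^^^^^^^^^^^^^^^^^^^^^^^^^^^^
    return np.atleast_1d(self.fun(x))
                         ~~~~~~~~^^^
    return self.f(x, *self.args, **self.kwargs)
           ~~~~~~^^^^^^^^^^^^^^^^^^^^^^^^^^^^^^
  File "<stdin>", line 8, in <lambda>
  File "vis.py", line 21, in hull
    def hull(name,B): return cv2.convexHull(proj(name,B).astype(np.float32))
                                            ~~~~^^^^^^^^
  File "vis.py", line 6, in proj
    c=manip.camera_params(name); f=192/np.tan(np.radians(c["fovy"]/2))
ValueError: time passes only in moves, steps and waits
```

```bash
sed -i 's/manip.camera_params(name)/CP[name]/' vis.py; sed -i '/^def proj/i CP={n:manip.camera_params(n) for n in("top","side")}' vis.py
python3 - <<'E'
from vis import *
I={n:manip.camera(n) for n in("top","side")}
O={"long":((287,185),(252,209),(220,56,18),[520,-16.5,-.348]),"short":((419,190),(258,312),(160,56,18),[502,-376,3.143]),
"stA":((215,146),(281,173),(100,20,20),[630,176,-.286]),"stB":((346,141),(306,243),(100,20,20),[639,-180,-3.084])}
for k,(t,s,size,x0) in O.items():
    for n,sd in(("top",t),("side",s)):
        C=contour(mask(I[n],sd,75))
        f=lambda p:np.array([cv2.pointPolygonTest(hull(n,box(*p,size[2],*size)),tuple(map(float,q)),True)-.5 for q in C])
        r=least_squares(f,x0,x_scale=[5,5,.05],diff_step=1e-3,loss="soft_l1"); print(k,n,r.x.round(3),np.sqrt(np.mean(r.fun**2)).round(2))
a=I["top"][135:235,118:190]; b=I["side"][135:170,205:285]
a,b=[cv2.resize(i,(400,w),interpolation=0) for i,w in((a,555),(b,175))]
cv2.imwrite("pics/a.png",cv2.cvtColor(np.hstack([a,cv2.copyMakeBorder(b,0,380,0,0,0)]),cv2.COLOR_RGB2BGR))
for n,(x0,y0,x1,y1) in(("top",(118,135,190,235)),("side",(205,135,285,170))):
    im=I[n]; hs=cv2.cvtColor(im,cv2.COLOR_RGB2HSV); m=((hs[...,1]>110)&(im[...,0]>115)).astype(np.uint8)
    k,l,st,ce=cv2.connectedComponentsWithStats(m[y0:y1,x0:x1],connectivity=4)
    for i in range(1,k):
        if st[i,4]>40: 
            uv=ce[i]+[x0,y0]; print(n,st[i].tolist(),uv.round(1),ray(n,uv,24).round(1))
for n,(x0,y0,x1,y1) in(("top",(325,198,366,232)),("side",(203,222,242,260))):
    m=(I[n][y0:y1,x0:x1,1]<88).astype(np.uint8); c=max(cv2.findContours(m,0,1)[0],key=len)
    e=cv2.fitEllipse(c); print("w",n,np.array(e[0])+[x0,y0],e[1],ray(n,np.array(e[0])+[x0,y0],12).round(1),cv2.boundingRect(c))
E
```

```text
long top [ 5.19201e+02 -1.63670e+01 -3.47000e-01] 0.48
long side [ 5.21799e+02 -1.56180e+01 -3.49000e-01] 0.44
short top [ 499.283 -375.583    3.141] 0.89
short side [ 502.521 -376.736    3.143] 0.45
stA top [ 6.27842e+02  1.76776e+02 -2.80000e-01] 1.0
stA side [ 6.31217e+02  1.77349e+02 -2.92000e-01] 0.37
stB top [ 636.757 -180.175   -3.068] 1.02
stB side [ 639.625 -181.07    -3.079] 0.35
top [9, 20, 40, 17, 315] [146.7 163.2] [577.6 356.6  24. ]
top [13, 40, 41, 17, 316] [150.9 183.1] [524.  344.3  24. ]
top [16, 60, 42, 17, 327] [154.8 203.2] [470.4 332.7  24. ]
side [48, 6, 15, 12, 76] [259.9 146.7] [581. 353.  24.]
side [34, 8, 14, 13, 79] [245.2 149. ] [527.3 340.5  24. ]
side [20, 10, 12, 13, 78] [230.2 151.4] [473.6 326.8  24. ]
w top [344.21868706 215.36733627] (21.94912338256836, 24.18947982788086) [ 433.3 -170.2   12. ] (7, 6, 25, 23)
w side [221.22423553 243.40007019] (23.39920425415039, 28.53595542907715) [ 435.7 -169.2   12. ] (7, 6, 24, 30)
```

View pics/a.png

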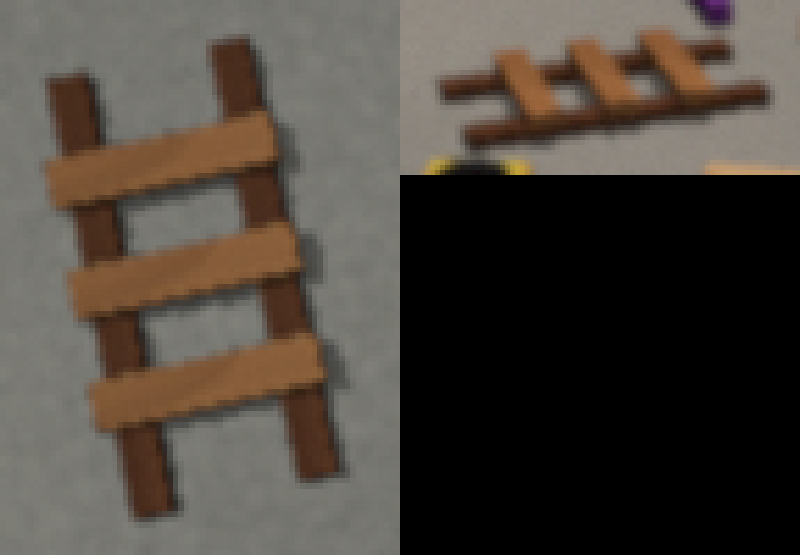

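The zoom shows the pallet's three slats on dark runners, at about (147,163), (151,183) and (155,203) in the top view. The boards and sticks fit in both views to about 3 mm.

```bash
cat > go.py <<'E'
import sys,numpy as np
from cell import manip
from scipy.spatial.transform import Rotation as R
s=manip.read_state(); x,y,z,yaw=map(float,sys.argv[1:5])
M=R.from_euler("xyz",s["eef_rot"]).as_matrix(); cur=s["eef_rot"][2]
d=M.T@(np.array([x,y,z])-s["eef_pos"])/10
print("shift cm",d.round(2),"turn",round(-np.degrees(yaw-cur)/5,2))
E
python3 go.py 520.4 -16 120 -.348
python3 - <<'E'
from vis import *
print("glue base",ray("side",(313,157),0),"glue tip top",ray("top",(168,83),150),ray("side",(314,121),150))
print("tape",ray("top",(218,218),36))
# slat corner triangulation from the zoom picture (top 5.55x, side 5x)
def tri(a,b):
    f=lambda p:np.r_[proj("top",p)[0]-a,proj("side",p)[0]-b]
    return least_squares(f,[525,345,20]).x
for ta,sb in(((275,115),(665,32)),((270,160),(645,35)),((300,225),(592,42)),((95,430),(537,120)),((325,335),(520,52)),((50,205),(690,102))):
    print(tri(np.array(ta)/5.55+[118,135]-.5,(np.array(sb)-[400,0])/5+[205,135]-.5).round(1))
E
```

```text
shift cm [ 50.43 -42.04   9.94] turn 6.52
glue base [762.72531308 295.52218667   0.        ] glue tip top [748.08987892 276.60407501 150.        ] [748.22775313 254.0669879  150.        ]
tape [428.84981511 165.76038752  36.        ]
[579.9 291.4  76.8]
[562.2 294.1  73.2]
[529.1 279.1  77.2]
[462.2 406.1 -44.8]
[479.4 266.9  77.5]
[579.8 433.9 -51.5]
```

```bash
python3 -m creep '[[1,[16.8,-14,3],2.2],[1,[33.6,-28,6],4.4],[1,[50.4,-42,9.9],6.5],[1,[50.4,-42,9.9],6.5],[1,[50.4,-42,9.9],6.5],[1,[50.4,-42,9.9],6.5],[1,[50.4,-42,9.9],6.5],[1,[50.4,-42,9.9],6.5],[1,[50.4,-42,9.9],6.5],[1,[50.4,-42,9.9],6.5],[1,[50.4,-42,9.9],6.5],[1,[50.4,-42,9.9],6.5]]' 20
python3 - <<'E'
from vis import *
def tri(a,b):
    f=lambda p:np.r_[proj("top",p)[0]-a,proj("side",p)[0]-b]
    r=least_squares(f,[525,345,20]);return r.x
for ta,sb in(((275,112),(710,95)),((277,160),(670,103)),((48,162),(676,28)),((52,208),(640,32))):
    print(tri(np.array(ta)/5.55+[118,135]-.5,(np.array(sb)-[400,0])/5+[205,135]-.5).round(1))
I=manip.camera("top");print(contour(mask(I,(287,185),75)).mean(0))
E
python3 go.py 520.4 -16 17 -.348
```

```text
clock: 1.6
eef_pos: [478.9, -69.7, 131.0]
eef_rot: [-3.142, -0.001, -0.346]
wrist_force: [0.3, -0.6, 1.1]
finger_gap: 93.9
finger_force: 0.0
[600.6 303.8  19.6]
[575.7 303.2  16. ]
[580.1 411.2  23.3]
[556.  408.6  23.4]
[243.53586648 219.04190341]
shift cm [ 2.02 -5.93 11.3 ] turn 0.05
```

```bash
python3 -m creep '[[1,[2,-5.9,1],0],[1,[2,-5.9,1],0],[1,[2,-5.9,1],0],[1,[2,-5.9,1],0]]'; python3 go.py 520.4 -16 17 -.348
```

```text
clock: 2.05
eef_pos: [516.2, -23.6, 121.1]
eef_rot: [3.141, 0.0, -0.346]
wrist_force: [0.4, -0.3, -0.1]
finger_gap: 93.9
finger_force: 0.0
shift cm [ 0.14 -0.86 10.41] turn 0.02
```

```bash
python3 -m creep '[[1,[0,0,0],0],[1,[0,0,0],0],[1,[0,0,0],0]]'; python3 go.py 520.4 -16 17 -.348
```

```text
clock: 2.35
eef_pos: [516.5, -23.7, 121.4]
eef_rot: [-3.142, -0.0, -0.347]
wrist_force: [-0.5, 0.4, -0.2]
finger_gap: 94.0
finger_force: 0.0
shift cm [ 0.1  -0.85 10.44] turn 0.01
```

```bash
python3 -m creep '[[1,[0.1,-0.8,5],0],[1,[0.1,-0.8,9],0],[1,[0.1,-0.8,10.4],0],[1,[0.1,-0.8,10.4],0],[-1,[0.1,-0.8,10.4],0],[-1,[0.1,-0.8,10.4],0],[-1,[0.1,-0.8,10.4],0],[-1,[0.1,-0.8,10.4],0],[-1,[0.1,-0.8,10.4],0],[-1,[0.1,-0.8,10.4],0],[-1,[0.1,-0.8,10.4],0],[-1,[0.1,-0.8,10.4],0]]' 25;python3 go.py 520.4 -16 120 -.348
```

```text
clock: 3.55
eef_pos: [520.5, -15.9, 17.4]
eef_rot: [3.142, -0.0, -0.346]
wrist_force: [-1.5, -1.0, 4.9]
finger_gap: 56.1
finger_force: 25.0
shift cm [ 0.000e+00  1.000e-02 -1.026e+01] turn 0.02
```

```bash
python3 -m creep '[[-1,[0,0,-3],0],[-1,[0,0,-6],0],[-1,[0,0,-10.3],0],[-1,[0,0,-10.3],0],[-1,[0,0,-10.3],0]]';python3 go.py 525.7 345 120 .225
```

```text
clock: 4.05
eef_pos: [520.4, -15.7, 120.3]
eef_rot: [-3.141, -0.001, -0.346]
wrist_force: [-0.0, 0.3, -0.6]
finger_gap: 55.3
finger_force: 25.0
shift cm [-1.175e+01 -3.411e+01  3.000e-02] turn -6.55
```

```bash
python3 -m creep '[[-1,[-2,-6,0],-1],[-1,[-4,-12,0],-2],[-1,[-6,-17,0],-3.3],[-1,[-8,-22,0],-4.5],[-1,[-10,-28,0],-5.5],[-1,[-11.8,-34.1,0],-6.6],[-1,[-11.8,-34.1,0],-6.6],[-1,[-11.8,-34.1,0],-6.6],[-1,[-11.8,-34.1,0],-6.6],[-1,[-11.8,-34.1,0],-6.6],[-1,[-11.8,-34.1,0],-6.6],[-1,[-11.8,-34.1,0],-6.6]]';python3 go.py 525.7 345 120 .225
```

```text
clock: 5.25
eef_pos: [525.5, 343.8, 120.2]
eef_rot: [3.142, 0.0, 0.228]
wrist_force: [-0.1, 0.0, -1.4]
finger_gap: 55.7
finger_force: 25.0
shift cm [ 0.05 -0.11  0.02] turn 0.03
```

Look before lowering: the board against the pallet.

Run:
```python
from vis import *
t,s=manip.camera("top"),manip.camera("side")
a=cv2.resize(t[120:250,90:220],(390,390));b=cv2.resize(s[90:220,180:310],(390,390))
cv2.imwrite("pics/c.png",cv2.cvtColor(np.hstack([a,b]),cv2.COLOR_RGB2BGR))
```

```text
(no output)
```

View pics/c.png

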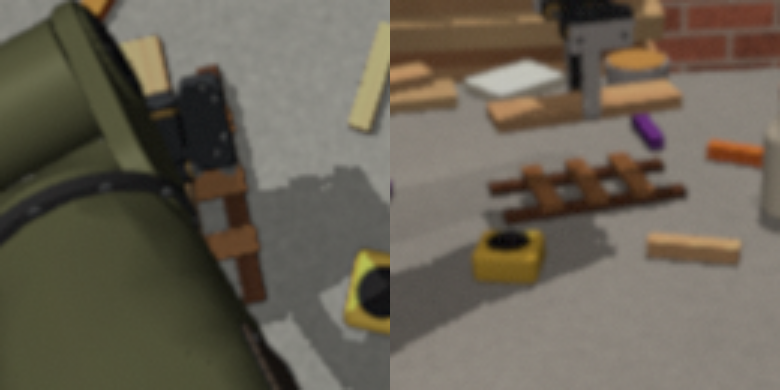

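The board is held level at side-view crop (585,105), over the pallet and parallel to it. I'll lower it.

```bash
python3 -m creep '[[-1,[0,-0.1,4],0],[-1,[0,-0.1,6.5],0],[-1,[0,-0.1,7.3],0],[-1,[0,-0.1,7.8],0],[-1,[0,-0.1,7.8],0],[-1,[0,-0.1,7.8],0]]'
```

```text
clock: 5.95
eef_pos: [525.5, 346.3, 43.5]
eef_rot: [-3.141, -0.002, 0.229]
wrist_force: [0.7, -0.0, -0.8]
finger_gap: 55.6
finger_force: 25.0
```

```bash
python3 -m creep '[[-1,[0,0.1,0.1],0],[-1,[0,0.1,0.2],0],[-1,[0,0.1,0.2],0]]'; python3 -m creep '[[0.6,[0,0,0],0],[0.6,[0,0,0],0],[0.6,[0,0,0],0],[0.6,[0,0,0],0],[0.6,[0,0,0],0],[0.6,[0,0,-4],0],[0.6,[0,0,-9],0],[0.6,[0,0,-14],0],[0.6,[0,0,-14],0],[0.6,[0,0,-14],0],[0.6,[0,0,-14],0],[0.6,[0,0,-14],0]]'; python3 go.py 620 180 150 -.286
```

```text
clock: 6.25
eef_pos: [525.6, 345.1, 41.4]
eef_rot: [-3.141, -0.001, 0.23]
wrist_force: [-3.1, -1.8, 5.7]
finger_gap: 55.7
finger_force: 25.0
clock: 7.45
eef_pos: [524.7, 344.7, 178.4]
eef_rot: [3.141, 0.003, 0.23]
wrist_force: [0.8, 0.4, 0.8]
finger_gap: 75.0
finger_force: 0.0
shift cm [ 5.54 18.21  2.84] turn 5.91
```

```bash
python3 -m creep '[[0.2,[1.6,4.5,0],1.5],[0.2,[3.2,9,0],3],[0.2,[4.8,14,0],4.5],[0.2,[6.4,18.6,2],5.9],[0.2,[6.4,18.6,3],5.9],[0.2,[6.4,18.6,3],5.9],[0.2,[6.4,18.6,3],5.9],[0.2,[6.4,18.6,3],5.9]]'; python3 go.py 630 177 17 -.286
python3 - <<'E'
from vis import *
I={n:manip.camera(n) for n in("top","side")}
t,s=I["top"],I["side"]
a=cv2.resize(t[120:250,90:220],(390,390));b=cv2.resize(s[90:220,180:310],(390,390))
cv2.imwrite("pics/d.png",cv2.cvtColor(np.hstack([a,b]),cv2.COLOR_RGB2BGR))
E
```

```text
clock: 8.25
eef_pos: [629.5, 179.9, 150.8]
eef_rot: [-3.141, -0.001, -0.283]
wrist_force: [0.3, 0.1, -0.4]
finger_gap: 56.8
finger_force: 0.0
shift cm [ 0.12  0.27 13.38] turn 0.03
```

View pics/d.png

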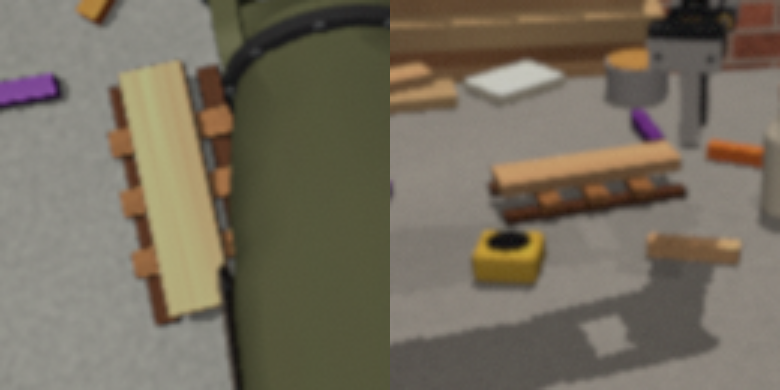

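The long board lies centred along the pallet, at top crop (172,190). On to stick A.

```bash
python3 -m creep '[[0.2,[0.1,0.3,5],0],[0.2,[0.1,0.3,10],0],[0.2,[0.1,0.3,13.4],0],[0.2,[0.1,0.3,13.4],0],[-1,[0.1,0.3,13.4],0],[-1,[0.1,0.3,13.4],0],[-1,[0.1,0.3,13.4],0],[-1,[0.1,0.3,13.4],0],[-1,[0.1,0.3,13.4],0],[-1,[0.1,0.3,13.4],0],[-1,[0.1,0.3,13.4],0]]' 15;python3 -m creep '[[-1,[0,0,-4],0],[-1,[0,0,-9],0],[-1,[0,0,-13.4],0],[-1,[0,0,-13.4],0],[-1,[0,0,-13.4],0]]'
python3 - <<'E'
from vis import *
I=manip.camera("top"); C={"top":contour(mask(I,(150,190),75))}
h=cv2.cvtColor(I,cv2.COLOR_RGB2HSV); print(I[190,150],I[163,130],h[190,150],h[163,130],len(C["top"]))
b=cv2.resize(manip.camera("side")[90:220,180:310],(390,390));a=cv2.resize(I[90:250,90:250],(390,390))
cv2.imwrite("pics/e.png",cv2.cvtColor(np.hstack([a,b]),cv2.COLOR_RGB2BGR))
E
python3 go.py 579.3 357.3 150 1.796;python3 go.py 472 333 150 1.796
```

```text
clock: 9.45
eef_pos: [629.9, 175.4, 16.3]
eef_rot: [-3.141, -0.0, -0.285]
wrist_force: [-0.3, 0.6, 1.4]
finger_gap: 20.1
finger_force: 15.0
clock: 9.95
eef_pos: [630.1, 175.3, 150.7]
eef_rot: [-3.141, -0.001, -0.285]
wrist_force: [-0.1, 0.7, -1.3]
finger_gap: 19.6
finger_force: 15.0
[178 171 123] [132  90  57] [ 26  79 178] [ 13 145 132] 1067
shift cm [ -9.92 -16.07  -0.16] turn -23.85
shift cm [-19.54 -10.72  -0.13] turn -23.85
```

View pics/e.png

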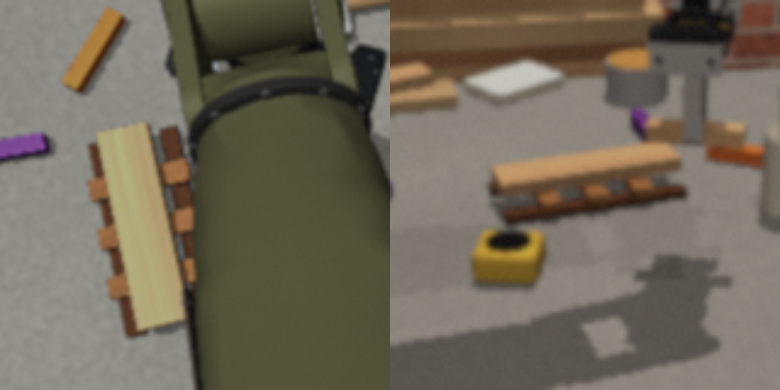

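Stick A is held level, at side crop (690,130). Next I place it on the far slat.

```bash
python3 -m creep '[[-1,[-2,-3,0],-2],[-1,[-4,-6,0],-4],[-1,[-6,-9,0],-6],[-1,[-8,-12,0],-8],[-1,[-9.9,-16,0],-10],[-1,[-9.9,-16,0],-12],[-1,[-9.9,-16,0],-14],[-1,[-9.9,-16,0],-16],[-1,[-9.9,-16,0],-18],[-1,[-9.9,-16,0],-20],[-1,[-9.9,-16,0],-22],[-1,[-9.9,-16,0],-23.9]]';python3 -m creep '[[-1,[0,0,0],0]]'; python3 go.py 579.3 357.3 90 1.796
```

```text
clock: 11.25
eef_pos: [579.4, 356.4, 148.0]
eef_rot: [-3.139, 0.002, 1.521]
wrist_force: [-0.4, -0.1, -0.6]
finger_gap: 20.2
finger_force: 15.0
clock: 11.35
eef_pos: [579.5, 356.4, 148.2]
eef_rot: [-3.139, 0.002, 1.517]
wrist_force: [0.2, -0.7, 0.8]
finger_gap: 20.0
finger_force: 15.0
shift cm [ 0.1  -0.01  5.82] turn -3.19
```

```bash
python3 -m creep '[[-1,[0.1,0,0],-1.6],[-1,[0.1,0,0],-3.2],[-1,[0.1,0,3],-3.2],[-1,[0.1,0,5.8],-3.2],[-1,[0.1,0,5.8],-3.2],[-1,[0.1,0,5.8],-3.2]]'; python3 go.py 579.3 357.3 59 1.796;python3 - <<'E'
from vis import *
b=cv2.resize(manip.camera("side")[100:200,180:310],(520,400));a=cv2.resize(manip.camera("top")[120:250,100:190],(277,400))
cv2.imwrite("pics/f.png",cv2.cvtColor(np.hstack([a,b]),cv2.COLOR_RGB2BGR))
E
```

```text
clock: 11.95
eef_pos: [579.9, 357.7, 92.0]
eef_rot: [-3.14, 0.0, 1.791]
wrist_force: [-0.3, 0.4, 0.0]
finger_gap: 20.0
finger_force: 15.0
shift cm [-0.02 -0.06  3.3 ] turn -0.06
```

View pics/f.png

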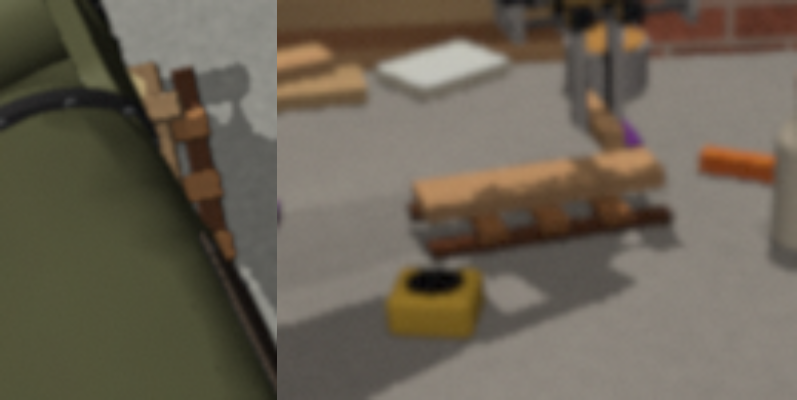

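The stick sits above the far slat, side crop (605,125). I'll lower and release it.

```bash
python3 -m creep '[[-1,[0,-0.1,2],0],[-1,[0,-0.1,3],0],[-1,[0,-0.1,3.3],0],[-1,[0,-0.1,3.4],0],[-1,[0,-0.1,3.4],0]]'; python3 -m creep '[[-0.1,[0,0,0],0],[-0.1,[0,0,0],0],[-0.1,[0,0,0],0],[-0.1,[0,0,0],0],[-0.1,[0,0,-3],0],[-0.1,[0,0,-7],0],[-0.1,[0,0,-11],0],[-0.1,[0,0,-11],0],[-0.1,[0,0,-11],0]]'; python3 go.py 638.5 -180.6 150 .06
```

```text
clock: 12.55
eef_pos: [579.3, 357.6, 58.8]
eef_rot: [3.141, -0.0, 1.794]
wrist_force: [0.3, 1.1, -0.1]
finger_gap: 19.4
finger_force: 15.0
clock: 13.45
eef_pos: [579.2, 357.6, 168.8]
eef_rot: [3.14, -0.0, 1.794]
wrist_force: [0.4, 0.6, -0.4]
finger_gap: 42.2
finger_force: 0.0
shift cm [-53.8   -6.13   1.85] turn 19.87
```

```bash
python3 -m creep '[[0,[-4.5,-0.5,0],1.7],[0,[-9,-1,0],3.4],[0,[-13.5,-1.5,0],5.1],[0,[-18,-2,0],6.8],[0,[-22.5,-2.5,0],8.5],[0,[-27,-3,0],10.2],[0,[-31.5,-3.6,0],11.8],[0,[-36,-4.1,0],13.5],[0,[-40.5,-4.6,0],15.1],[0,[-45,-5.1,0],16.8],[0,[-49.5,-5.6,0],18.4],[0,[-53.8,-6.1,0],19.9]]';python3 -m creep '[[0,[0,0,0],0]]'; python3 go.py 638.5 -180.6 17 .06
```

```text
clock: 14.65
eef_pos: [637.9, -182.5, 166.3]
eef_rot: [-3.141, 0.002, 0.051]
wrist_force: [0.3, -0.1, 1.0]
finger_gap: 47.0
finger_force: 0.0
clock: 14.75
eef_pos: [637.6, -185.5, 165.7]
eef_rot: [-3.141, 0.003, 0.048]
wrist_force: [-0.3, 0.8, 0.3]
finger_gap: 47.0
finger_force: 0.0
shift cm [ 0.16 -0.48 14.87] turn -0.14
```

Run:
```python
from vis import *
I={n:manip.camera(n) for n in("top","side")}
b=cv2.resize(I["side"][100:200,180:310],(520,400));a=cv2.resize(I["top"][120:250,100:190],(277,400))
cv2.imwrite("pics/g.png",cv2.cvtColor(np.hstack([a,b]),cv2.COLOR_RGB2BGR))
```

```text
(no output)
```

View pics/g.png

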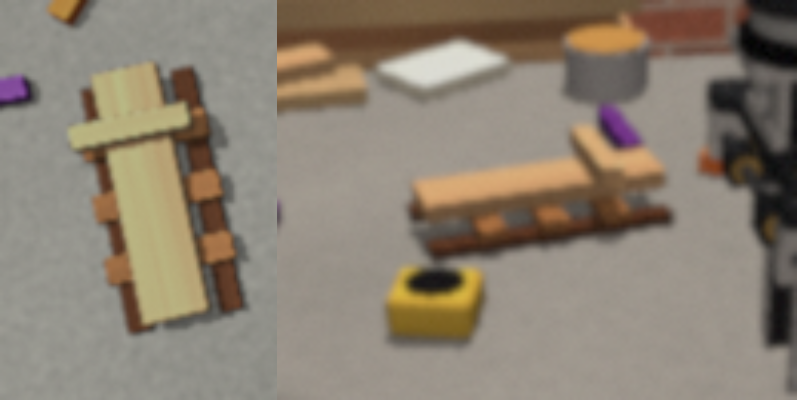

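Stick A lies across over the far slat, at top crop (130,127). I'll check it with a model overlay.

```bash
cat > ov.py <<'E'
from vis import *
import sys
def overlay(fn,px=524.5,py=345,yaw=.225,top=[]):
    c,s=np.cos(yaw),np.sin(yaw); L=lambda u:(px+c*u,py+s*u)
    out=[]
    for n,(x0,y0,x1,y1),ox in(("top",(105,130,185,230),0),("side",(200,115,290,175),2.5)):
        im=cv2.resize(manip.camera(n)[y0:y1,x0:x1],None,fx=5,fy=5,interpolation=cv2.INTER_CUBIC)
        B=[(box(*L(u),yaw+np.pi/2,24,110,24,10)[::2],(255,0,0)) for u in(-55,0,55)]+[(box(*L(0),yaw,42,220,56,18)[::2],(0,0,255))]+[(box(*L(u),yaw+np.pi/2,62,100,20,20)[::2],(0,255,0)) for u in top]
        for b,col in B:
            q=((proj(n,b+[ox,0,0])-[x0,y0]+.5)*5)[[0,1,3,2]].astype(int); cv2.polylines(im,[q],True,col,1)
        out.append(cv2.copyMakeBorder(im,0,500-im.shape[0],0,0,0)[:500,:400 if n=="top" else 390])
    cv2.imwrite(fn,cv2.cvtColor(np.hstack(out),cv2.COLOR_RGB2BGR))
E
python3 -c "
from ov import *
overlay('pics/h.png',top=[55])"
```

```text
(no output)
```

View pics/h.png

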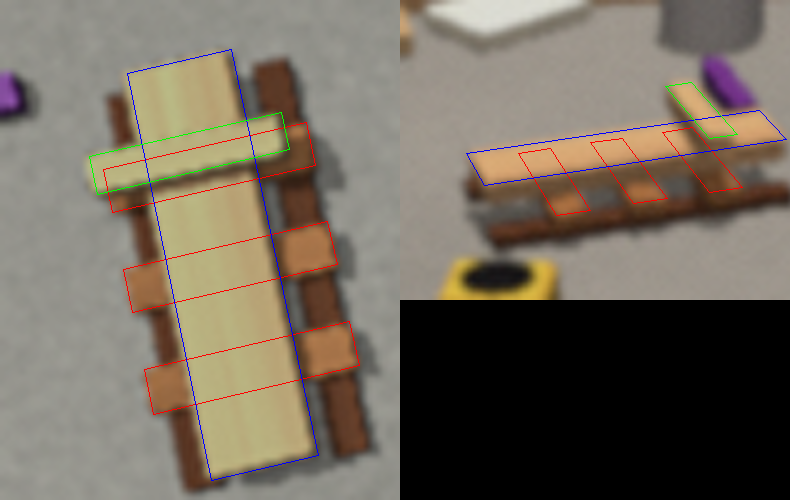

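The overlay agrees to within about 3 mm: slats, board and stick A all sit on the model outlines. On to stick B.

```bash
python3 -m creep '[[0,[0.2,-0.5,5],-0.2],[0,[0.2,-0.5,10],-0.2],[0,[0.2,-0.5,14.9],-0.2],[0,[0.2,-0.5,14.9],-0.2],[-1,[0.2,-0.5,14.9],-0.2],[-1,[0.2,-0.5,14.9],-0.2],[-1,[0.2,-0.5,14.9],-0.2],[-1,[0.2,-0.5,14.9],-0.2],[-1,[0.2,-0.5,14.9],-0.2],[-1,[0.2,-0.5,14.9],-0.2],[-1,[0.2,-0.5,14.9],-0.2]]' 15;python3 -m creep '[[-1,[0,0,-4],0],[-1,[0,0,-9],0],[-1,[0,0,-14],0],[-1,[0,0,-14.8],0],[-1,[0,0,-14.8],0]]';
python3 go.py 472 332.7 150 1.796
```

```text
clock: 16.05
eef_pos: [640.4, -175.4, 19.4]
eef_rot: [-3.141, -0.0, 0.075]
wrist_force: [-0.9, 2.8, 3.8]
finger_gap: 20.1
finger_force: 15.0
clock: 16.55
eef_pos: [640.8, -175.9, 168.8]
eef_rot: [3.14, -0.003, 0.075]
wrist_force: [0.1, -0.5, -1.0]
finger_gap: 19.7
finger_force: 15.0
shift cm [-13.04 -51.98   1.77] turn -19.73
```

```bash
python3 -m creep '[[-1,[-1,-4.3,0],-1.7],[-1,[-2.1,-8.6,0],-3.4],[-1,[-3.2,-13,0],-5],[-1,[-4.3,-17.3,0],-6.7],[-1,[-5.4,-21.6,0],-8.3],[-1,[-6.5,-26,0],-10],[-1,[-7.6,-30.3,0],-11.6],[-1,[-8.7,-34.6,0],-13.2],[-1,[-9.8,-39,0],-14.9],[-1,[-10.9,-43.3,0],-16.5],[-1,[-12,-47.6,0],-18.2],[-1,[-13,-52,0],-19.7]]';python3 -m creep '[[-1,[0,0,0],0],[-1,[0,0,0],0]]'; python3 go.py 472 332.7 95 1.796
```

```text
clock: 17.75
eef_pos: [470.3, 334.3, 164.8]
eef_rot: [-3.138, 0.001, 1.8]
wrist_force: [0.3, 0.8, -0.8]
finger_gap: 19.5
finger_force: 15.0
clock: 17.95
eef_pos: [470.9, 333.3, 164.9]
eef_rot: [-3.138, 0.001, 1.795]
wrist_force: [0.8, 0.1, -0.6]
finger_gap: 20.1
finger_force: 15.0
shift cm [-0.08  0.12  6.99] turn -0.02
```

```bash
python3 -m creep '[[-1,[0,0.1,4],0],[-1,[0,0.1,8],0],[-1,[0,0.1,9.5],0],[-1,[0,0.1,9.9],0],[-1,[0,0.1,10.1],0],[-1,[0,0.1,10.1],0]]'; python3 go.py 472 332.7 61.4 1.796
```

```text
clock: 18.55
eef_pos: [473.6, 333.6, 67.5]
eef_rot: [3.14, -0.001, 1.793]
wrist_force: [0.4, -0.1, -0.5]
finger_gap: 19.8
finger_force: 15.0
shift cm [-0.06 -0.17  0.61] turn -0.03
```

```bash
python3 -m creep '[[-1,[0,-0.1,0.3],0],[-1,[0,-0.1,0.5],0],[-1,[0,-0.1,0.6],0],[-1,[0,-0.1,0.6],0]]'; python3 go.py 472 332.7 61.4 1.796
```

```text
clock: 18.95
eef_pos: [472.0, 333.4, 61.3]
eef_rot: [3.141, -0.0, 1.794]
wrist_force: [-4.1, -2.3, 10.7]
finger_gap: 20.0
finger_force: 15.0
shift cm [-0.07 -0.01 -0.01] turn -0.02
```

Contact. Release, retreat and head for the short board.

```bash
python3 -m creep '[[-0.2,[0,0,-0.1],0],[-0.2,[0,0,-0.1],0],[-0.2,[0,0,-0.1],0],[-0.2,[0,0,-0.1],0],[-0.2,[0,0,-3],0],[-0.2,[0,0,-7],0],[-0.2,[0,0,-11],0],[-0.2,[0,0,-11],0],[-0.2,[0,0,-11],0]]'; python3 go.py 501.5 -376 170 0
```

```text
clock: 19.85
eef_pos: [472.0, 333.4, 170.5]
eef_rot: [3.14, -0.0, 1.794]
wrist_force: [0.1, -0.1, -0.8]
finger_gap: 37.3
finger_force: 0.0
shift cm [-6.983e+01 -1.282e+01  1.000e-02] turn 20.56
```

```bash
python3 -m creep '[[1,[-4,-0.7,0],1.2],[1,[-8,-1.4,0],2.4],[1,[-12,-2.2,0],3.6],[1,[-16,-3,0],4.8],[1,[-20,-3.7,0],6],[1,[-24,-4.4,0],7.2],[1,[-28,-5.2,0],8.4],[1,[-32,-5.9,0],9.6],[1,[-36,-6.6,0],10.8],[1,[-40,-7.4,0],12],[1,[-44,-8.1,0],13.2],[1,[-48,-8.8,0],14.4]]';python3 -m creep '[[1,[0,0,0],0]]'; python3 go.py 501.5 -376 130 0
```

```text
clock: 21.05
eef_pos: [491.4, -155.8, 168.6]
eef_rot: [-3.14, 0.001, 0.533]
wrist_force: [0.6, 0.0, -0.3]
finger_gap: 93.8
finger_force: 0.0
clock: 21.15
eef_pos: [491.5, -157.8, 168.4]
eef_rot: [-3.14, 0.002, 0.53]
wrist_force: [0.3, 1.0, 0.7]
finger_gap: 93.9
finger_force: 0.0
shift cm [-10.16  19.34   3.83] turn 6.07
```

```bash
python3 -c "
from ov import *
overlay('pics/i.png',top=[-55,55])"
```

```text
(no output)
```

View pics/i.png

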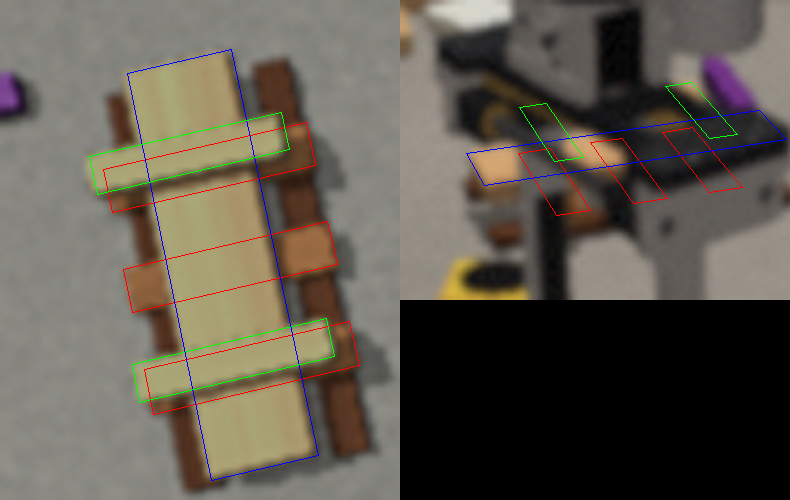

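Both sticks match their outlines in the top view, at (190,150) and (235,360). Now for the short board.

```bash
python3 -m creep '[[1,[-2,4,0.5],1.4],[1,[-4,8,1],2.8],[1,[-6,12,2],4.2],[1,[-8,16,3],5.4],[1,[-10.2,19.3,3.8],6.1],[1,[-10.2,19.3,3.8],6.1],[1,[-10.2,19.3,3.8],6.1],[1,[-10.2,19.3,3.8],6.1]]'; python3 go.py 501.5 -376 17 0
```

```text
clock: 22.05
eef_pos: [503.9, -370.6, 132.1]
eef_rot: [-3.141, 0.0, 0.008]
wrist_force: [-0.4, 0.1, -0.2]
finger_gap: 93.7
finger_force: 0.0
shift cm [-0.24  0.55 11.51] turn 0.09
```

```bash
python3 -m creep '[[1,[-0.2,0.5,5],0.1],[1,[-0.2,0.5,9],0.1],[1,[-0.2,0.5,11.5],0.1],[1,[-0.2,0.5,11.5],0.1],[-1,[-0.2,0.5,11.5],0.1],[-1,[-0.2,0.5,11.5],0.1],[-1,[-0.2,0.5,11.5],0.1],[-1,[-0.2,0.5,11.5],0.1],[-1,[-0.2,0.5,11.5],0.1],[-1,[-0.2,0.5,11.5],0.1],[-1,[-0.2,0.5,11.5],0.1]]' 25;python3 -m creep '[[-1,[0,0,-4],0],[-1,[0,0,-9],0],[-1,[0,0,-14],0],[-1,[0,0,-15],0],[-1,[0,0,-15],0]]';
python3 go.py 525.7 345 170 .225
```

```text
clock: 23.15
eef_pos: [501.4, -377.3, 17.3]
eef_rot: [-3.142, -0.0, -0.004]
wrist_force: [-0.7, 1.2, 2.3]
finger_gap: 55.6
finger_force: 25.0
clock: 23.65
eef_pos: [501.8, -377.7, 168.8]
eef_rot: [3.14, -0.002, -0.004]
wrist_force: [-0.2, 0.0, -1.7]
finger_gap: 56.2
finger_force: 25.0
shift cm [  2.11 -72.28  -0.27] turn -2.62
```

```bash
python3 -m creep '[[-1,[0,-4,0],0],[-1,[0,-8,0],0],[-1,[0,-12,0],0],[-1,[0,-16,0],0],[-1,[0.5,-20,0],0],[-1,[1,-24,0],-0.5],[-1,[1,-28,0],-1],[-1,[1,-32,0],-1.4],[-1,[1,-36,0],-1.8],[-1,[1.5,-40,0],-2],[-1,[2,-44,0],-2.3],[-1,[2,-48,0],-2.6]]';python3 -m creep '[[-1,[0,0,0],0],[-1,[0,0,0],0]]'; python3 go.py 525.7 345 130 .225
```

```text
clock: 24.85
eef_pos: [522.4, 104.1, 164.7]
eef_rot: [-3.141, 0.003, 0.224]
wrist_force: [-0.1, -0.2, 0.5]
finger_gap: 56.2
finger_force: 25.0
clock: 25.05
eef_pos: [522.4, 102.9, 165.1]
eef_rot: [-3.141, 0.003, 0.224]
wrist_force: [0.6, 0.0, -0.3]
finger_gap: 55.6
finger_force: 25.0
shift cm [  5.73 -23.53   3.49] turn -0.01
```

```bash
python3 -m creep '[[-1,[1,-4,0],0],[-1,[2,-8,0],0],[-1,[3,-12,0],0],[-1,[4,-16,1],0],[-1,[5,-20,2],0],[-1,[5.7,-23.5,3.5],0],[-1,[5.7,-23.5,3.5],0],[-1,[5.7,-23.5,3.5],0],[-1,[5.7,-23.5,3.5],0]]'; python3 go.py 525.7 345 79.5 .225
```

```text
clock: 25.95
eef_pos: [527.4, 342.7, 132.0]
eef_rot: [3.141, 0.0, 0.221]
wrist_force: [-0.1, 0.1, 0.3]
finger_gap: 55.9
finger_force: 25.0
shift cm [-0.11 -0.26  5.25] turn -0.04
```

```bash
python3 -m creep '[[-1,[-0.1,-0.2,3],0],[-1,[-0.1,-0.2,4.2],0],[-1,[-0.1,-0.2,4.8],0],[-1,[-0.1,-0.2,4.9],0],[-1,[-0.1,-0.2,4.9],0]]'; python3 go.py 525.7 345 79.5 .225
```

```text
clock: 26.45
eef_pos: [525.8, 346.0, 83.9]
eef_rot: [-3.141, -0.001, 0.223]
wrist_force: [-0.1, 0.9, -1.2]
finger_gap: 55.5
finger_force: 25.0
shift cm [-0.03  0.1   0.44] turn -0.03
```

```bash
python3 -m creep '[[-1,[0,0.1,0.2],0],[-1,[0,0.1,0.4],0],[-1,[0,0.1,0.4],0]]'; python3 go.py 525.7 345 79.5 .225
```

```text
clock: 26.75
eef_pos: [525.7, 345.2, 79.3]
eef_rot: [-3.142, -0.0, 0.223]
wrist_force: [-0.0, 0.8, 0.1]
finger_gap: 55.9
finger_force: 25.0
shift cm [-0.    0.02 -0.02] turn -0.02
```

Almost touching; one more millimetre, then release.

```bash
python3 -m creep '[[-1,[0,0,0.1],0],[-1,[0,0,0.1],0],[0.6,[0,0,0.1],0],[0.6,[0,0,0.1],0],[0.6,[0,0,0.1],0],[0.6,[0,0,0.1],0],[0.6,[0,0,-4],0],[0.6,[0,0,-8],0],[0.6,[0,0,-12],0],[0.6,[0,0,-12],0],[0.6,[0,0,-12],0]]'; python3 go.py 434.8 -169.8 180 .225
```

```text
clock: 27.85
eef_pos: [525.7, 345.2, 199.5]
eef_rot: [-3.141, -0.001, 0.223]
wrist_force: [-1.2, -0.0, -1.4]
finger_gap: 75.2
finger_force: 0.0
shift cm [-20.26  48.21   1.91] turn -0.02
```

```bash
python3 -m creep '[[0.4,[-1.7,4,0],0],[0.4,[-3.4,8,0],0],[0.4,[-5,12,0],0],[0.4,[-6.7,16,0],0],[0.4,[-8.4,20,0],0],[0.4,[-10,24,0],0],[0.4,[-11.8,28,0],0],[0.4,[-13.4,32,0],0],[0.4,[-15.1,36,0],0],[0.4,[-16.8,40,0.5],0],[0.4,[-18.5,44,1],0],[0.4,[-20.3,48.2,2],0]]';python3 -m creep '[[0.4,[0,0,0],0],[0.4,[0,0,0],0]]'; python3 go.py 434.8 -169.8 100 .225
python3 -c "
from ov import *
overlay('pics/j.png',top=[-55,55])"
```

```text
clock: 29.05
eef_pos: [433.3, -171.3, 178.0]
eef_rot: [-3.141, 0.001, 0.223]
wrist_force: [1.0, 0.3, 0.2]
finger_gap: 65.9
finger_force: 0.0
clock: 29.25
eef_pos: [433.5, -170.2, 177.8]
eef_rot: [-3.14, 0.002, 0.221]
wrist_force: [-0.7, 0.2, -0.7]
finger_gap: 65.8
finger_force: 0.0
shift cm [0.15 0.01 7.78] turn -0.05
```

View pics/j.png

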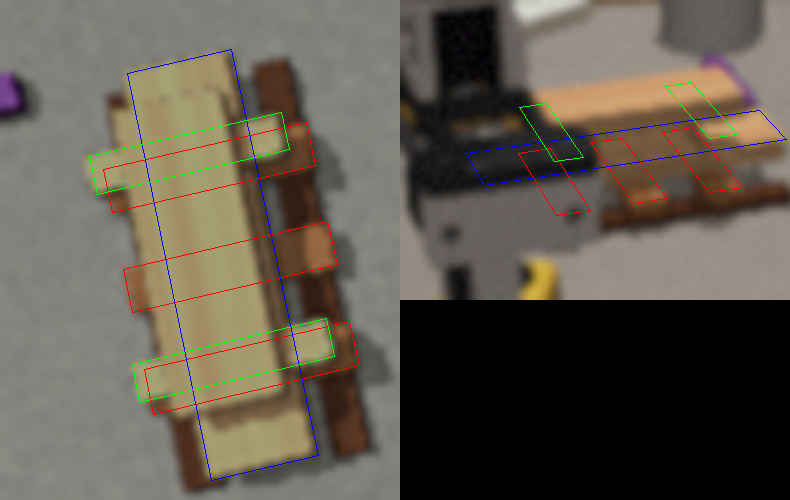

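The short board lies parallel on both sticks, with corners at (115,105), (220,90), (290,392) and (182,415). I'll work out its centre and lower over the weight's knob.

```bash
python3 -c "
from vis import *
print(ray('top',(144.9,179.9),80))"
python3 -m creep '[[0.4,[0.1,0,4],0],[0.4,[0.1,0,8],0],[0.4,[0.1,0,11],0],[0.4,[0.1,0,13.1],0],[0.4,[0.1,0,13.1],0]]'; python3 -m creep '[[-1,[0,0,0],0],[-1,[0,0,0],0],[-1,[0,0,0],0],[-1,[0,0,0],0],[-1,[0,0,0],0],[-1,[0,0,0],0]]' 30
```

```text
[523.94083152 345.0623481   80.        ]
clock: 29.85
eef_pos: [434.2, -167.8, 45.9]
eef_rot: [-3.139, 0.004, 0.225]
wrist_force: [-0.7, -0.0, 0.8]
finger_gap: 65.7
finger_force: 0.0
clock: 30.45
eef_pos: [435.7, -170.1, 48.6]
eef_rot: [3.14, -0.001, 0.223]
wrist_force: [0.5, -3.1, 3.8]
finger_gap: 24.9
finger_force: 30.0
```

```bash
python3 -m creep '[[-1,[0,0,-3],0],[-1,[0,0,-7],0],[-1,[0,0,-11],0],[-1,[0,0,-14],0],[-1,[0,0,-14],0],[-1,[0,0,-14],0]]' 40; python3 go.py 525.5 345 180 .225
```

```text
clock: 31.05
eef_pos: [434.7, -169.3, 186.8]
eef_rot: [-3.141, 0.001, 0.223]
wrist_force: [-0.1, -0.5, -5.3]
finger_gap: 24.6
finger_force: 40.0
shift cm [ 20.23 -48.15   0.71] turn -0.02
```

```bash
python3 -m creep '[[-1,[1.2,-3,0],0],[-1,[2.9,-7,0],0],[-1,[4.6,-11,0],0],[-1,[6.3,-15,0],0],[-1,[8,-19,0],0],[-1,[9.7,-23,0],0],[-1,[11.4,-27,0],0],[-1,[13.1,-31,0],0],[-1,[14.8,-35,0],0],[-1,[16.5,-39,0],0],[-1,[18,-43,0],0],[-1,[19,-45.5,0],0]]';python3 -m creep '[[-1,[0.6,-1.5,0],0],[-1,[1.2,-2.6,0],0],[-1,[1.2,-2.6,0],0],[-1,[1.2,-2.6,0],0]]'; python3 go.py 525.5 345 130 .225
```

```text
clock: 32.25
eef_pos: [518.8, 318.4, 184.4]
eef_rot: [3.141, 0.005, 0.225]
wrist_force: [0.5, -0.8, -5.7]
finger_gap: 24.1
finger_force: 40.0
clock: 32.65
eef_pos: [525.2, 343.6, 185.6]
eef_rot: [3.14, 0.004, 0.223]
wrist_force: [-0.1, 0.0, -5.5]
finger_gap: 24.6
finger_force: 40.0
shift cm [ 0.08 -0.14  5.56] turn -0.02
```

```bash
python3 -m creep '[[-1,[0,-0.1,2],0],[-1,[0,-0.1,4],0],[-1,[0,-0.1,5],0],[-1,[0,-0.1,5.4],0],[-1,[0,-0.1,5.4],0],[-1,[0,-0.1,5.4],0]]'; python3 go.py 525.5 345 128.6 .225
python3 - <<'E'
from vis import *
cv2.imwrite("pics/k.png",cv2.cvtColor(cv2.resize(manip.camera("side")[80:180,190:300],(660,600),interpolation=2),cv2.COLOR_RGB2BGR))
E
```

```text
clock: 33.25
eef_pos: [525.9, 345.1, 135.0]
eef_rot: [-3.141, -0.001, 0.223]
wrist_force: [0.4, 0.6, -5.4]
finger_gap: 24.3
finger_force: 40.0
shift cm [-0.05  0.    0.64] turn -0.02
```

View pics/k.png

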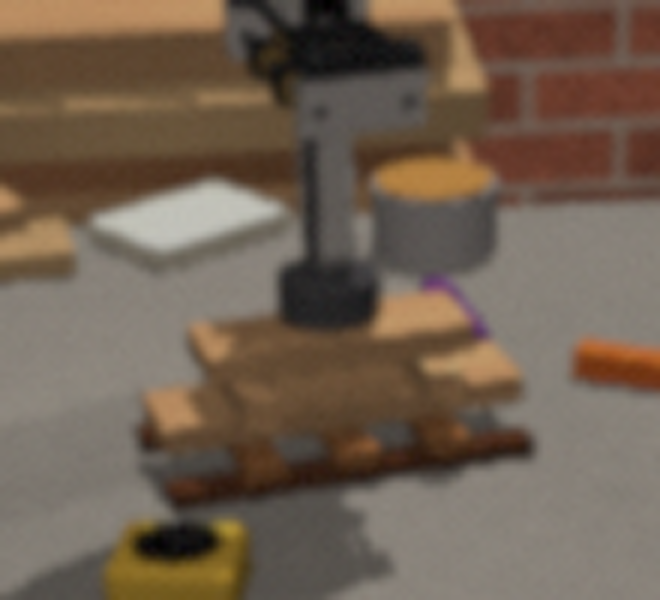

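The weight hangs upright over the middle of the short board, at (328,295). I'll lower the last few millimetres.

```bash
python3 -m creep '[[-1,[0,0,0.3],0],[-1,[0,0,0.5],0],[-1,[0,0,0.6],0],[-1,[0,0,0.6],0]]'; python3 -m creep '[[-1,[0,0,0.1],0],[-1,[0,0,0.1],0]]'
```

```text
clock: 33.7
eef_pos: [525.6, 345.2, 128.7]
eef_rot: [-3.141, -0.0, 0.223]
wrist_force: [-3.3, -1.8, 2.6]
finger_gap: 24.5
finger_force: 40.0
clock: 33.9
eef_pos: [525.7, 345.2, 128.7]
eef_rot: [-3.141, -0.001, 0.223]
wrist_force: [-6.7, -3.8, 9.8]
finger_gap: 24.4
finger_force: 40.0
```

```bash
python3 -m creep '[[-1,[0,0,-0.1],0],[0.1,[0,0,-0.1],0],[0.1,[0,0,-0.1],0],[0.1,[0,0,-0.1],0],[0.1,[0,0,-0.1],0],[0.1,[0,0,-4],0],[0.1,[0,0,-8],0],[0.1,[0,0,-10],0],[0.1,[0,0,-10],0]]'; python3 go.py 440 -60 225 .225
```

```text
clock: 34.8
eef_pos: [526.5, 345.6, 230.5]
eef_rot: [-3.14, -0.005, 0.223]
wrist_force: [-0.7, 0.0, 0.3]
finger_gap: 51.5
finger_force: 0.0
shift cm [-17.41  37.65   0.39] turn -0.02
```

```bash
python3 -m creep '[[0.1,[-1.8,4,0],0],[0.1,[-3.6,8,0],0],[0.1,[-5.4,12,0],0],[0.1,[-7.2,16,0],0],[0.1,[-9,20,0],0],[0.1,[-10.8,24,0],0],[0.1,[-12.6,28,0],0],[0.1,[-12.6,28,0],0],[0.1,[-12.6,28,0],0],[0.1,[-12.6,28,0],0]]'
python3 - <<'E'
from vis import *
I={n:manip.camera(n) for n in("top","side")}
a=cv2.resize(I["top"][130:230,105:185],(400,500));b=cv2.resize(I["side"][80:180,200:280],(400,500))
cv2.imwrite("pics/l.png",cv2.cvtColor(np.hstack([a,b]),cv2.COLOR_RGB2BGR))
print((proj("top",[[524,345,80],[524,345,135]])-[105,130]+.5)*5)
E
```

```text
clock: 35.8
eef_pos: [464.7, 45.0, 226.5]
eef_rot: [-3.141, 0.001, 0.224]
wrist_force: [0.1, -0.3, -0.7]
finger_gap: 51.8
finger_force: 0.0
[[202.12806323 251.88212873]
 [170.88210223 234.22392584]]
```

View pics/l.png

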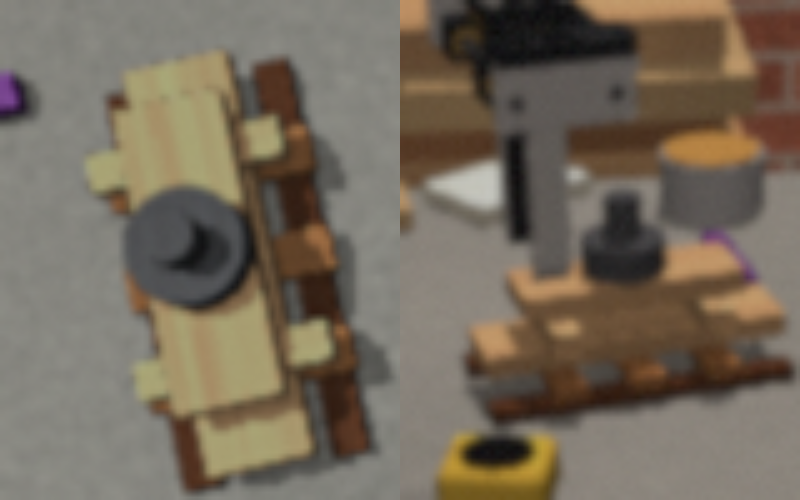

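The stack is complete, with the weight upright and its knob at (172,237), against a predicted (171,234). The gripper is clear.

```bash
python3 -c "
from cell import manip
print(manip.sign_off())"
```

```text
the job is handed in; nothing more can be done
None
```

The stack is built in the required order and I handed it in at about 36 s of the 136 s allowed; sign-off returned no verdict, but the last pictures show every part within about 3 mm of its place and the gripper clear.

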